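Load a sprayed test panel face up in the colour reader

ROBOT

A 7-joint arm with a two-finger parallel gripper is mounted at the origin on the work surface. World frame = base frame: x ahead of the robot, y to its left, z up, the work surface at z = 0. Lengths are in m, angles in degrees, forces in N, time in s.
With the tool pointing down it reaches from about 0.375 to 0.925 m from the base axis. Payload 3.1 kg.
Tool frame: the origin (TCP) lies on the centre line of the jaws, within the pads' length; the fingertips stand 17 mm ahead of it and the grasp point (between the pads) lies 2 mm behind it; z points along the fingers, y is the line along which they close (so a half turn about z gives the same grasp; the last joint's range is limited). The gripper opens to 85 mm and grips with 20 to 120 N. Pads are 22 mm wide; open, the fingers measure 114 mm over their backs; the gripper's body (76 mm by 85 mm) begins 54 mm behind the grasp point. The pads swing forward as they close: fully open they stand 13 mm farther back than shut.
Start: joints at [-80.375, 21.939, 2.515, 91.553, -1.026, 66.532, -2.859], TCP at [0.171, 0.627, 0.248] pointing down, gripper open.
Joint ranges: [-149.38, 149.38], [-23.57, 123.04], [-84.95, 90], [0, 143.3], [-89.99, 269.99], [3.08, 112.72], [-163.45, 163.45]. Speed limits (degrees/s): [159.86, 159.86, 180, 180, 180, 180, 180].

INTERFACE

Orientations are given as a 3x3 rotation matrix whose columns are the frame's x, y, z axes.
In Python, from cell import ctrl gives the robot as it stands.
- The arm moves only by the tool move_arm, never from a script. Its argument "plan" is a list of rows, each a list of 3 entries, a list of its own where there are three numbers: the finger opening in cm, from 0 to 8.54, then the shift along the tool's x, y, z in cm, then the turn about the tool's z in degrees. In form: [[gripper, [tx, ty, tz], roll], ...]. A call has 1 to 8 rows; each row shifts and turns the commanded pose from where the row before left it, along the tool's axes as they then stand; what a row does not reach is not made up. A row lasts 1/10 s, in which the tool goes at most 50 mm and 8.59 degrees, less where a joint would pass 70% of its speed; a pose out of reach is approached as far as the arm can. A call with a gripper value outside its range is refused whole. The fingers move at their own pace and stop on an object; "grip_force" is the grip in N (left out, the last holds). Time passes only in rows, so rows that do not move let the fingers close. It gives the time, the measured TCP pose, the force, the opening and the grip force at its end, in the units of the state.
- ctrl.get_state(): the state, without advancing time (a new reading comes with each control period).
- ctrl.capture(name): name is "scene" or "top"; returns a dict with "img" (384x512x3 uint8, blue, green, red), "fx", "fy", "cx", "cy" (pixels), "D" ([k1, k2, p1, p2, k3] as OpenCV has them; the pictures are not rectified), "view" (4x4, takes a point from world to camera coordinates). Camera axes: x right, y up, looking along -z (the intrinsics and any distortion apply to the point x, -y, -z); pixel columns grow to the right and rows downward; lengths in m; the calibration is good to about 2 mm. A picture is of the moment at which its call begins. There is no depth.
- ctrl.job_done(): hands the job in; it is judged then, once.
Trained networks look in the newest picture that a camera, given by its name, has taken for a name from the list of things; names that differ only in an ending like _2 or _b are one class to them, and where a whole thing is asked for, a point or a joint stands for the part that bears it (a point fixed in the world has none). Each returns a list of dicts, best first, with "conf" (0 to 1); they miss things now and then, are a little off and sometimes report something else, mostly with a low value. They report only what shows in the picture. A call takes as long as a camera call. They do not tell look-alikes from the thing itself.
- ctrl.silhouettes(camera, label): "pixels" (384x512 bool, what is visible of it) and "point" ([row, column] in pixels, amid what is visible of it).
- ctrl.place_of(camera, label): "point" ([row, column] in pixels: a listed point, or the origin of a listed thing).
The state is a dict: "t": time; "joints": joint angles; "qd": joint speeds; "effort": joint torques, N m; "position": TCP position; "tcp_rot": TCP orientation; "wrist_force": force on the tool from outside, world axes, zero at the start; "ft_torque": the same for the moment, N m; "finger_gap": opening from 0.0 (shut) to 1.0 (fully open); "grasp_force": force on a finger pad.
Only numpy, scipy, OpenCV 4.12 (cv2) and the standard library are available. Lean on these libraries where they do the work, as an engineer would, in place of code of your own. Each camera call takes 0.05 s, during which the arm holds its last target. There are 200 camera calls.

TASK

Take the blue test panel out of the drying rack and load it into the pocket of the colour reader with its sprayed blue face up: one short edge goes in under the black lip, then the other short edge is pressed down until the orange spring catch snaps over it and the panel lies flat and locked in the pocket. Leave the other two panels in the rack, and the cup and the tin where they stand.

Things in the scene. Friction and masses are not known exactly. Their poses are not given: they have to be found in the camera images.
- panel_blue: the panel to load: a rigid plaque 90 mm long, 70 mm wide, 8 mm thick, 120 g. Origin at its centre; x along the 90 mm, y along the 70 mm, z out of the sprayed face (blue front half of the thickness; the back is bare aluminium). It starts standing on a short edge in one of the rack's three slots, x pointing straight down, top edge about 102 mm above the table. Either short edge may go under the lip.
- panel_red: bystander: same plaque, sprayed red, standing in another slot
- panel_yellow: bystander: same plaque, sprayed yellow, standing in another slot
- rack: fixed drying rack, base 180 x 80 x 12 mm, origin at the centre of its underside. Three slots across it at x = -60, 0 and +60 mm; each slot runs along its y, 9.8 mm wide, floor at 12 mm, cheeks up to 40 mm, 56 mm long. The sprayed faces look along the rack's +x.
- reader: fixed bench colour reader, origin at the centre of its underside, below the pocket's centre; x from catch to lip. White base 30 mm high (x from -78 to +58 mm, 110 mm wide); instrument block beyond the lip, x from 58 to 128 mm, 52 mm high.
- pocket (a point): centre of the pocket's floor, 30 mm above the reader's origin, axes as the reader. The pocket is 92 mm (x) by 74 mm (y). Side walls 6 mm high with sloped lead-ins above; end wall at x = +46 mm.
- lip (a point): middle of the lower inner edge of the fixed black lip, 12 mm above the pocket's floor. The lip covers the last 3 mm of the pocket (x from 43 to 46 mm) over its whole width, top 17 mm above the floor; a panel sloping at up to about 60 degrees goes under it.
- catch_nose (a point): tip of the orange spring catch at the pocket's -x end, middle of its 30 mm width: lower edge of the nose, 9.5 mm above the pocket's floor, 4 mm inside the pocket when closed. Above the tip a steep ramp rises 16 mm, leaning outwards by 6 mm, so that an edge pressed down on it (about 6 to 14 N) drives it back.
- catch (a joint): travel of the spring catch in m: 0 closed, up to 0.008 pushed back (towards the reader's -x). The orange block ends 73 mm from the pocket's centre, top 25 mm above the pocket's floor. It springs shut by itself.
- cup: bystander: white plastic mixing cup, 72 mm across, 85 mm high, origin at the centre of its underside
- tin: bystander: small paint tin with green lid, 74 mm across, 66 mm high, origin at the centre of its underside
Things that resemble listed ones, but are neither listed nor needed, are in the scene too. Leave any purple look-alike of the panel_blue alone.

How it is judged:
By the outcome, as a careful person would: the job done as asked, in the order asked, and still so for the second after the job is handed in, with the robot touching nothing.
It also fails if it takes over 54 s, if anything falls off the work surface, if the arm or the gripper's body presses on something with over 40 N, if the wrist force passes 120 N, or if a joint passes its speed limit or range.

## Working session

There is one attempt and no reset: what is moved stays moved. The work goes in short steps, Python scripts to look and compute and a tool call to move; the robot and the scene stay as the last step left them, time stands still between calls to the robot, and variables do not carry over. Pictures are saved under pics/ and viewed, at most 10 in all, crops included, and the job is handed in when it is done.

Besides the shell and the picture viewer there is one more tool, called after "Call:" by a JSON object that holds its "api" and its "payload". move_arm: Moves the arm, as the interface text tells. Its arguments: {"type":"object","properties":{"plan":{"type":"array"},"grip_force":{"type":"number"}},"required":["plan"]}

```bash
mkdir -p pics
python3 - <<'E'
from cell import ctrl
import cv2,numpy as np,pickle
s=ctrl.get_state()
for k,v in s.items(): print(k,np.round(v,3).tolist())
out={}
for c in("scene","top"):
    r=ctrl.capture(c); out[c]=r; cv2.imwrite(f"pics/{c}0.png",r["img"])
    print(c,r["fx"],r["fy"],r["cx"],r["cy"],r["D"],np.round(r["view"],4).tolist())
    for l in["panel_blue","panel_red","panel_yellow","rack","reader","pocket","lip","catch_nose","cup","tin"]:
        print(l,[(np.round(d["point"],1).tolist(),round(d["conf"],2)) for d in ctrl.place_of(c,l)][:4])
pickle.dump(out,open("cap0.pkl","wb"))
E
```

```text
t 0.0
joints [-80.375, 21.992, 2.512, 91.65, -1.025, 66.53, -2.861]
qd [0.047, 0.07, 0.091, -0.008, -0.051, -0.023, -0.044]
effort [-0.0, -43.346, 1.024, -24.951, 0.011, 0.011, 0.0]
position [0.171, 0.626, 0.247]
tcp_rot [[-0.965, 0.263, -0.001], [0.263, 0.965, -0.003], [-0.0, -0.003, -1.0]]
wrist_force [0.299, -0.011, 0.123]
ft_torque [0.04, -0.032, -0.036]
grasp_force 0.0
finger_gap 0.997
scene 380.8440108060788 380.8440108060788 259.498601185594 193.85447827266626 [-0.08240647  0.          0.          0.          0.        ] [[-0.7932, 0.6089, 0.0056, 0.4643], [-0.4654, -0.6121, 0.6393, 0.2209], [0.3927, 0.5045, 0.7689, -1.2556], [0.0, 0.0, 0.0, 1.0]]
panel_blue [([146.9, 218.1], 0.61), ([125.1, 244.3], 0.57), ([160.8, 167.4], 0.55)]
panel_red [([141.9, 201.5], 0.72)]
panel_yellow [([158.9, 233.1], 0.64)]
rack [([162.3, 217.7], 0.72)]
reader [([262.9, 307.9], 0.73)]
pocket [([251.4, 308.3], 0.76)]
lip [([261.8, 302.3], 0.81), ([161.3, 229.0], 0.37)]
catch_nose [([251.1, 305.2], 0.75), ([258.4, 306.6], 0.71), ([241.4, 318.6], 0.58), ([263.1, 298.5], 0.35)]
cup [([232.0, 224.1], 0.88), ([140.9, 201.1], 0.74)]
tin [([198.4, 295.2], 0.94)]
top 354.4579334232836 354.4579334232836 256.4858983601016 192.78629456707122 [-0.10113341  0.          0.          0.          0.        ] [[0.0107, -0.9998, -0.0157, 0.0072], [0.9831, 0.0077, 0.1827, -0.5739], [-0.1825, -0.0174, 0.983, -0.6558], [0.0, 0.0, 0.0, 1.0]]
panel_blue [([133.4, 394.0], 0.8), ([191.3, 369.2], 0.71), ([263.9, 399.7], 0.68)]
panel_red [([190.1, 401.6], 0.65)]
panel_yellow [([203.9, 341.7], 0.63), ([192.4, 174.9], 0.41)]
rack [([201.2, 366.1], 0.71), ([190.0, 401.3], 0.69), ([189.2, 175.5], 0.49)]
reader [([191.8, 177.1], 0.94)]
pocket [([190.3, 173.6], 0.9)]
lip [([170.6, 167.1], 0.97), ([189.2, 400.5], 0.52)]
catch_nose [([208.8, 174.3], 0.5)]
cup [([140.4, 265.9], 0.59)]
tin [([248.0, 251.0], 0.69)]
```

Run:
```python
import cv2
for c in("scene","top"):
    cv2.imwrite(f"pics/{c}0b.png",cv2.resize(cv2.imread(f"pics/{c}0.png"),(800,600),interpolation=cv2.INTER_CUBIC))
```

```text
(no output)
```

View pics/scene0b.png

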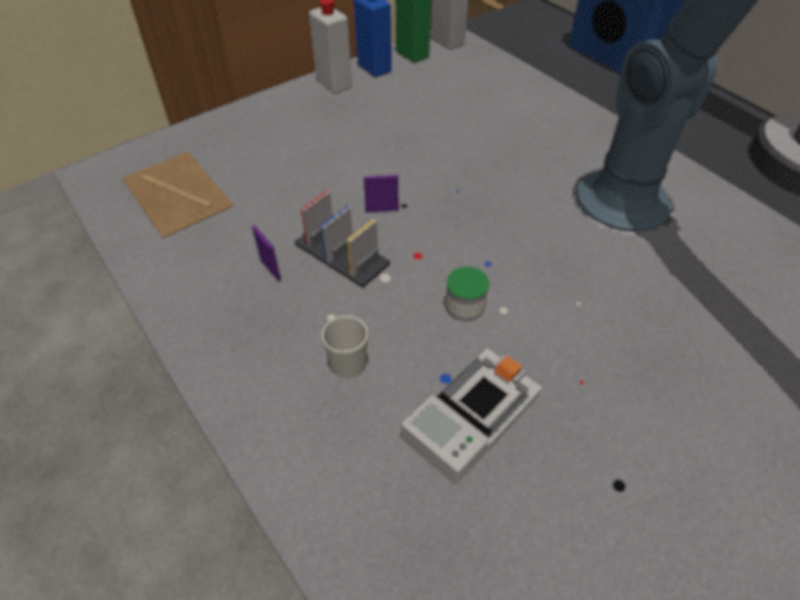

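View pics/top0b.png

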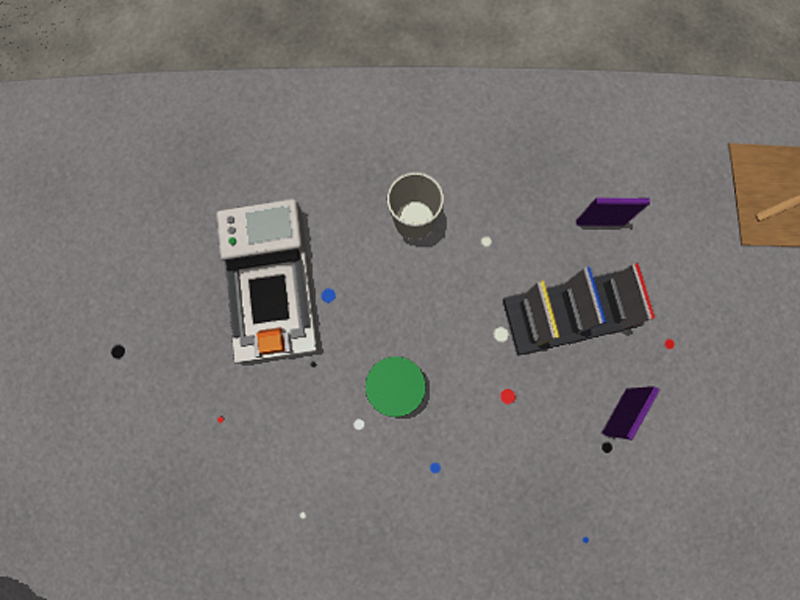

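The scene view shows the rack, with blue in the middle slot at about (340,230). The two purple look-alikes stand at either side of it, at (265,250) and (380,193). The reader is at (470,410) with its catch at (508,370) towards the robot.

The top view shows the blue panel's top edge at about (595,295) and its blue face looking right (-y). It also shows the reader at (268,290), with the lip on the far side (+x) and the orange catch at (270,342).

Next I'll fit the poses.

```bash
cat > h.py <<'E'
import numpy as np,cv2,pickle
from scipy.optimize import minimize
def proj(r,P):
    V=r["view"]; c=np.asarray(P)@V[:3,:3].T+V[:3,3]; c=c*[1,-1,-1]
    K=np.array([[r["fx"],0,r["cx"]],[0,r["fy"],r["cy"]],[0,0,1.]])
    return cv2.projectPoints(c,np.zeros(3),np.zeros(3),K,np.asarray(r["D"],float))[0][:,0]
def ray(r,pix,z):
    K=np.array([[r["fx"],0,r["cx"]],[0,r["fy"],r["cy"]],[0,0,1.]])
    u=cv2.undistortPoints(np.array([[pix]],float),K,np.asarray(r["D"],float))[0,0]
    R=r["view"][:3,:3]; C=-R.T@r["view"][:3,3]; d=R.T@[u[0],-u[1],-1]
    return C+d*(z-C[2])/d[2]
def box(x0,x1,y0,y1,z0,z1): return np.array([[x,y,z] for x in(x0,x1) for y in(y0,y1) for z in(z0,z1)])/1000.
def pose(p,B):
    c,s=np.cos(p[2]),np.sin(p[2]); return B@np.array([[c,s,0],[-s,c,0],[0,0,1]])+[p[0],p[1],0]
def render(r,p,boxes):
    m=np.zeros((384*4,512*4),np.uint8)
    for b in boxes:
        h=cv2.convexHull(((proj(r,pose(p,b))+.5)*4*16).astype(np.int32))
        cv2.fillConvexPoly(m,h,255,shift=4)
    return cv2.resize(m,(512,384),interpolation=cv2.INTER_AREA)/255.
def fit(p0,boxes,masks,caps):
    f=lambda p:sum(np.abs(render(caps[c],p,boxes)-masks[c]).sum()/masks[c].sum() for c in masks)
    best=None
    for d in(0,.15,-.15):
        q=np.array(p0)+[0,0,d]
        o=minimize(f,q,method="Nelder-Mead",options=dict(initial_simplex=q+np.array([[0,0,0],[.02,0,0],[0,.02,0],[0,0,.15]]),xatol=1e-4,fatol=1e-4))
        if best is None or o.fun<best.fun: best=o
    return best
RD=[box(-78,58,-55,55,0,30),box(58,128,-55,55,0,52),box(-73,-48,-15,15,30,55),box(43,58,-43,43,30,47)]
RK=[box(-90,90,-40,40,0,12)]+[box(c-4,c+4,-35,35,12,102) for c in(-60,0,60)]+[box(c+a,c+b,-28,28,12,40) for c in(-60,0,60) for a,b in((-12,-5),(5,12))]
E
python3 - <<'E'
from h import *
from cell import ctrl
caps=pickle.load(open("cap0.pkl","rb"))
t=caps["top"]
print("reader~",ray(t,(177,191.8),.03),"rack~",ray(t,(366,201),0.05))
M={}
for c in("scene","top"):
    for l in("reader","rack","panel_blue","panel_red","panel_yellow"):
        S=ctrl.silhouettes(c,l); M[c,l]=S
        print(c,l,[(np.round(d["point"]).tolist(),round(d["conf"],2),int(d["pixels"].sum())) for d in S])
pickle.dump(M,open("sil0.pkl","wb"))
p0=list(ray(t,(177,191.8),.03)[:2])+[0.0]
for cs in(("top",),("scene",),("top","scene")):
    o=fit(p0,RD,{c:M[c,"reader"][0]["pixels"]*1. for c in cs},caps); print("reader",cs,np.round(o.x,4),np.degrees(o.x[2]),o.fun)
E
```

```text
reader~ [0.57882699 0.17862948 0.03      ] rack~ [ 0.55924738 -0.20769615  0.05      ]
scene reader [([266.0, 299.0], 0.94, 4218)]
scene rack [([165.0, 220.0], 0.74, 759)]
scene panel_blue [([147.0, 217.0], 0.9, 388), ([122.0, 243.0], 0.83, 531), ([162.0, 169.0], 0.53, 291)]
scene panel_red [([137.0, 199.0], 0.76, 386)]
scene panel_yellow [([155.0, 230.0], 0.88, 387)]
top reader [([178.0, 171.0], 0.87, 5464)]
top rack [([204.0, 359.0], 0.74, 1762), ([129.0, 266.0], 0.23, 1184)]
top panel_blue [([134.0, 393.0], 0.97, 577), ([264.0, 400.0], 0.77, 694), ([191.0, 372.0], 0.63, 483), ([219.0, 175.0], 0.19, 215)]
top panel_red [([188.0, 403.0], 0.82, 645)]
top panel_yellow [([202.0, 342.0], 0.95, 518)]
reader ('top',) [0.5802 0.1906 0.1665] 9.538798979876256 0.026881118479602676
reader ('scene',) [0.5786 0.1873 0.1581] 9.060352248793219 0.029568887773222138
reader ('top', 'scene') [0.5791 0.1895 0.1509] 8.647440814727263 0.08413357716287334
```

Run:
```python
from h import *
caps=pickle.load(open("cap0.pkl","rb"));M=pickle.load(open("sil0.pkl","rb"))
near={"top":(191,372),"scene":(147,217)}
U={};PB={}
for c in near:
    b=min(M[c,"panel_blue"],key=lambda d:np.hypot(*(np.array(d["point"])-near[c])))
    PB[c]=b["pixels"]
    U[c]=(b["pixels"]|M[c,"rack"][0]["pixels"]|M[c,"panel_red"][0]["pixels"]|M[c,"panel_yellow"][0]["pixels"])*1.
for cs in(("top",),("scene",),("top","scene")):
    o=fit([.545,-.195,-np.pi/2+.25],RK,{c:U[c] for c in cs},caps); print("rack",cs,np.round(o.x,4),np.degrees(o.x[2]),o.fun)
# direct panel: blue paint in top picture
im=caps["top"]["img"]; hsv=cv2.cvtColor(im,cv2.COLOR_BGR2HSV)
m=(cv2.inRange(hsv,(100,120,60),(125,255,255))>0); m[:,:340]=0; m[:165]=0;m[220:]=0
n,l,st,ce=cv2.connectedComponentsWithStats(m.astype(np.uint8)); print(st[1:],ce[1:])
yy,xx=np.nonzero(m); print(np.c_[xx,yy][np.argsort(yy)][[0,1,2,-3,-2,-1]].tolist())
for o in [o.x]:
    P=pose(o,box(0,4,-35,35,102,102)); print("proj top edge front half",np.round(proj(caps["top"],P),1).tolist())
v=im.copy()
crop=cv2.resize(im[150:240,310:430],(800,600),interpolation=cv2.INTER_CUBIC)
for b in RK[1:4]:
    q=(proj(caps["top"],pose(o,b))-[310,150]+.5)*6.667
    cv2.polylines(crop,[cv2.convexHull(q.astype(np.int32))],True,(0,255,0),1)
cv2.imwrite("pics/rackcrop.png",crop)
```

```text
rack ('top',) [ 0.571  -0.2219 -1.3276] -76.06750628833228 0.09987005797861491
rack ('scene',) [ 0.5678 -0.2266 -1.3689] -78.43101038344068 0.08329584321942501
rack ('top', 'scene') [ 0.5699 -0.2231 -1.3477] -77.21471386744344 0.22029620829952629
[[376 171  12  36  77]] [[381.58441558 188.4025974 ]]
[[376, 171], [377, 171], [376, 172], [386, 205], [387, 205], [386, 206]]
proj top edge front half [[386.8, 209.1], [386.8, 209.1], [376.7, 173.3], [376.7, 173.3], [388.8, 208.6], [388.8, 208.6], [378.7, 172.8], [378.7, 172.8]]
```

View pics/rackcrop.png

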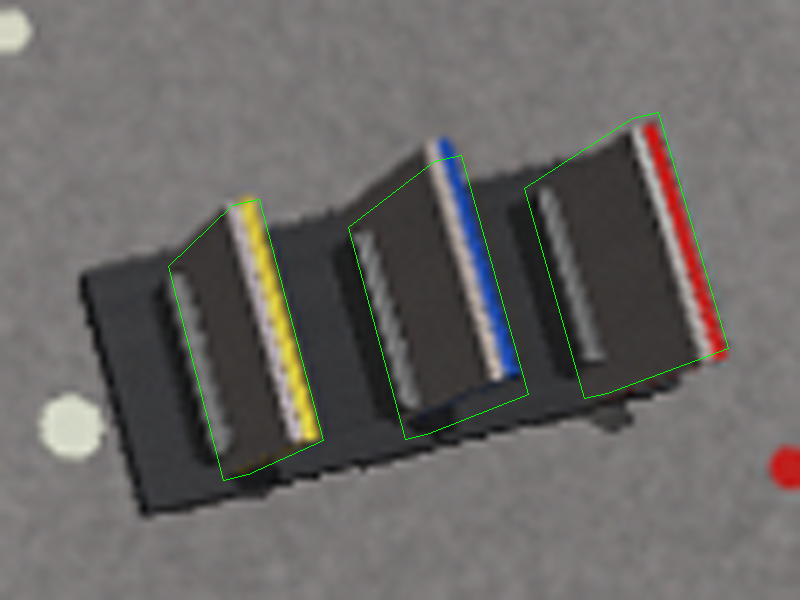

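The crop shows the blue panel's top edge running from crop (440,142) to (508,378). It sits about 2 px further up than the fitted slot centre, so I'll take the panel's place from this edge directly.

Run:
```python
from h import *
from cell import ctrl
caps=pickle.load(open("cap0.pkl","rb"));M=pickle.load(open("sil0.pkl","rb"))
f=lambda u,v:(310+u/6.6667-.5,150+v/6.6667-.5)
a=ray(caps["top"],f(440,142),.102);b=ray(caps["top"],f(508,378),.102)
print(a,b,np.linalg.norm(a-b)); c=(a+b)/2; d=(a-b)/np.linalg.norm(a-b); print("centre",c,"y dir deg",np.degrees(np.arctan2(d[1],d[0])))
# scene check: fit panel silhouette alone (above cheeks)
pb=[box(-4,4,-35,35,40,102)]
S=min(M["scene","panel_blue"],key=lambda q:np.hypot(*(np.array(q["point"])-(147,217))))["pixels"]*1.
o=fit([c[0],c[1],-1.33],pb,{"scene":S},caps); print("scene panel",o.x,np.degrees(o.x[2]),o.fun)
s=ctrl.get_state();R=np.array(s["tcp_rot"]);print(s["t"],s["position"],np.degrees(np.arctan2(R[1,1],R[0,1])))
```

```text
[ 0.60875367 -0.2132611   0.102     ] [ 0.54115133 -0.22910463  0.102     ] 0.06943410062341857
centre [ 0.5749525  -0.22118286  0.102     ] y dir deg 13.189997419761447
scene panel [ 0.57482934 -0.22254448 -1.30839911] -74.96574717378923 0.1228421265413382
1.6 [0.17070832 0.62718439 0.24825332] 74.77588998198588
```

```bash
cat > plan.py <<'E'
import sys,numpy as np
from cell import ctrl
def rows(target,yaw,n,frm=None):
    s=ctrl.get_state();R=np.array(s["tcp_rot"]);p=np.array(s["position"]);y0=np.degrees(np.arctan2(R[1,1],R[0,1]))
    print("t",round(s["t"],2),"pos",np.round(p,4),"yaw",round(y0,2),"wf",np.round(s["wrist_force"],1),"gap",round(s["finger_gap"],3),"gf",round(s["grasp_force"],1))
    if target is None: return
    d=np.array(target)-p; dy=(yaw-y0+180)%360-180
    for i in range(n):
        a=np.radians(y0+dy*i/n); Y=np.array([np.cos(a),np.sin(a),0]);Z=np.array([0,0,-1]);X=np.cross(Y,Z)
        print(np.round([d@X/n*100,d@Y/n*100,d@Z/n*100],2).tolist(),round(-dy/n,2))
if __name__=="__main__":
    a=[float(v) for v in sys.argv[1:]]
    rows(a[:3],a[3],int(a[4])) if a else rows(None,0,0)
E
echo ok
```

```text
ok
```

Call:
{"api": "move_arm", "payload": {"plan": [[8.5, [-3.5, -3.1, 0], 0], [8.5, [-3.5, -3.1, 0], 0], [8.5, [-3.5, -3.1, 0], 0], [8.5, [-3.5, -3.1, 0], 0], [8.5, [-3.5, -3.1, 0], 0], [8.5, [-3.5, -3.1, 0], 0], [8.5, [-3.5, -3.1, 0], 0], [8.5, [-3.5, -3.1, 0], 0]], "grip_force": 40}}

```text
t: 2.4
position: [0.3766, 0.3127, 0.2487]
tcp_rot: [[-0.965, 0.263, 0.001], [0.263, 0.965, 0.001], [-0.0, 0.001, -1.0]]
wrist_force: [1.1, 0.8, 0.0]
finger_gap: 0.998
grasp_force: 0.0
```

```bash
python3 plan.py .575 -.2215 .2 13.5 15
```

```text
t 2.4 pos [0.3766 0.3127 0.2487] yaw 74.78 wf [1.1 0.8 0. ] gap 0.998 gf 0.0
[-2.21, -3.09, 0.32] 4.09
[-2.43, -2.92, 0.32] 4.09
[-2.63, -2.74, 0.32] 4.09
[-2.82, -2.55, 0.32] 4.09
[-2.99, -2.34, 0.32] 4.09
[-3.15, -2.12, 0.32] 4.09
[-3.29, -1.89, 0.32] 4.09
[-3.42, -1.65, 0.32] 4.09
[-3.53, -1.41, 0.32] 4.09
[-3.62, -1.15, 0.32] 4.09
[-3.69, -0.89, 0.32] 4.09
[-3.75, -0.63, 0.32] 4.09
[-3.78, -0.36, 0.32] 4.09
[-3.8, -0.09, 0.32] 4.09
[-3.79, 0.18, 0.32] 4.09
```

Call:
{"api": "move_arm", "payload": {"plan": [[8.5, [-2.2, -3.1, 0.3], 4.1], [8.5, [-2.4, -2.9, 0.3], 4.1], [8.5, [-2.6, -2.7, 0.3], 4.1], [8.5, [-2.8, -2.5, 0.3], 4.1], [8.5, [-3.0, -2.3, 0.3], 4.1], [8.5, [-3.1, -2.1, 0.3], 4.1], [8.5, [-3.3, -1.9, 0.3], 4.1], [8.5, [-3.4, -1.7, 0.3], 4.1]]}}

```text
t: 3.2
position: [0.4811, 0.0297, 0.2246]
tcp_rot: [[-0.667, 0.745, 0.001], [0.745, 0.667, 0.001], [-0.0, 0.001, -1.0]]
wrist_force: [1.0, 1.0, 0.4]
finger_gap: 0.998
grasp_force: 0.0
```

Call:
{"api": "move_arm", "payload": {"plan": [[8.5, [-3.5, -1.4, 0.3], 4.1], [8.5, [-3.6, -1.2, 0.3], 4.1], [8.5, [-3.7, -0.9, 0.3], 4.1], [8.5, [-3.7, -0.6, 0.3], 4.1], [8.5, [-3.8, -0.4, 0.3], 4.1], [8.5, [-3.8, -0.1, 0.3], 4.1], [8.5, [-3.8, 0.2, 0.3], 4.1], [8.5, [0, 0, 0], 0]]}}

```text
t: 4.0
position: [0.5711, -0.2254, 0.2035]
tcp_rot: [[-0.221, 0.975, 0.0], [0.975, 0.221, -0.006], [-0.006, -0.001, -1.0]]
wrist_force: [-0.1, -0.2, 1.2]
finger_gap: 0.992
grasp_force: 0.0
```

```bash
python3 plan.py .575 -.2215 .15 13.5 2
```

```text
t 4.0 pos [ 0.5711 -0.2254  0.2035] yaw 12.78 wf [-0.1 -0.2  1.2] gap 0.992 gf 0.0
[0.15, 0.23, 2.68] -0.36
[0.15, 0.23, 2.68] -0.36
```

Call:
{"api": "move_arm", "payload": {"plan": [[8.5, [0.15, 0.23, 1.3], -0.4], [8.5, [0.15, 0.23, 1.4], -0.4], [8.5, [0, 0, 2.0], 0], [8.5, [0, 0, 2.0], 0], [8.5, [0, 0, 2.0], 0], [8.5, [0, 0, 2.0], 0], [8.5, [0, 0, 0], 0]]}}

```text
t: 4.7
position: [0.5723, -0.2099, 0.0918]
tcp_rot: [[-0.247, 0.969, -0.008], [0.969, 0.247, 0.004], [0.006, -0.007, -1.0]]
wrist_force: [-0.5, 0.0, -0.1]
finger_gap: 0.993
grasp_force: 0.0
```

```bash
python3 - <<'E'
from cell import ctrl
import cv2,numpy as np
ims=[]
r=ctrl.capture("top")["img"][140:250,300:440]
s=ctrl.capture("scene")["img"][80:190,160:300]
cv2.imwrite("pics/close.png",np.hstack([cv2.resize(i,(400,314),interpolation=cv2.INTER_CUBIC) for i in(r,s)]))
E
python3 plan.py .575 -.2215 .096 13.5 1
```

```text
t 4.8 pos [ 0.5747 -0.2121  0.0953] yaw 14.23 wf [ 0.3  0.6 -0.4] gap 0.995 gf 0.0
[-0.92, -0.2, -0.07] 0.73
```

View pics/close.png

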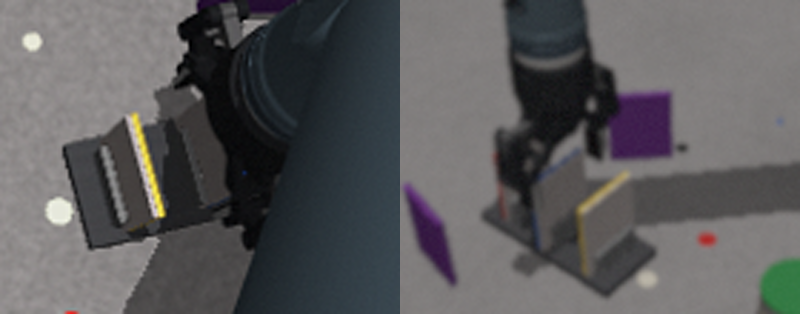

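The left half (top camera) shows the gripper covering the blue panel. The right half (scene camera) shows the fingers at (515,150) and (598,130), with the blue edge between (540,180) and (578,152). I'll check the alignment by projecting the fingertips.

Run:
```python
from h import *
from cell import ctrl
r=ctrl.capture("scene"); s=ctrl.get_state(); R=np.array(s["tcp_rot"]);p=np.array(s["position"])
print(s["t"],p,R[:,1],np.round(s["joints"],2),np.round(s["qd"],2))
k=7;x0,y0=170,90
im=cv2.resize(r["img"][y0:y0+85,x0:x0+113],(791,595),interpolation=cv2.INTER_CUBIC)
q=lambda P:tuple(((proj(r,[P])[0]-[x0,y0]+.5)*k).astype(int))
for w in(-.0425,.0425):
    a=p+R[:,1]*w; 
    cv2.line(im,q(a+R[:,2]*.005),q(a-R[:,2]*.04),(0,255,0),1)
cv2.circle(im,q(p),4,(0,0,255),1)
b=pose([.575,-.2215,np.radians(-76.5)],box(-4,4,-35,35,20,102))
for i in range(8):
    for j in range(i):
        if bin(i^j).count("1")==1: cv2.line(im,q(b[i]),q(b[j]),(255,255,0),1)
cv2.imwrite("pics/close2.png",im)
```

```text
4.85 [ 0.57550508 -0.21306546  0.09637101] [9.69512122e-01 2.45043118e-01 3.40532999e-04] [-12.73  32.7   37.39 104.54 -24.95  51.21  50.45] [ 0.27 -0.92  1.11 -1.11 -0.01 -0.04 -0.02]
```

View pics/close2.png

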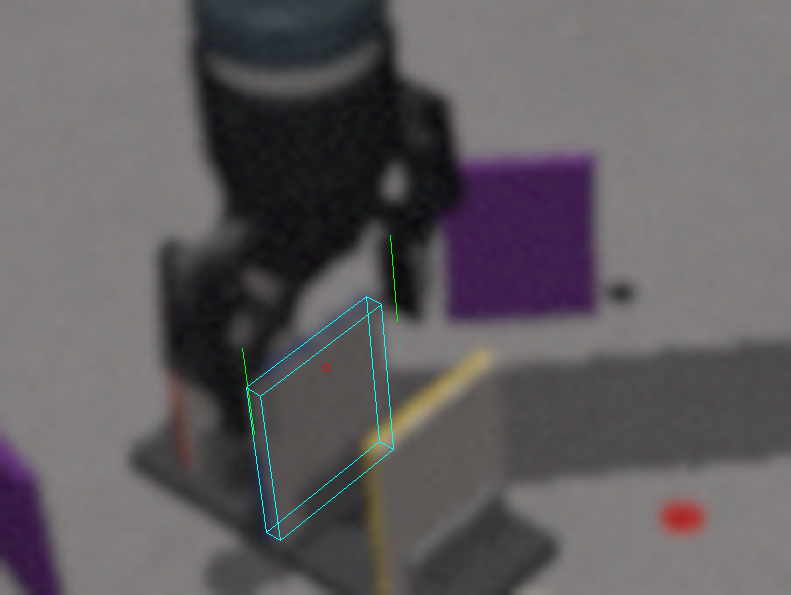

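The panel outline from my fit lies on the picture, at crop (247,385) to (367,297). The fingertip prediction also matches the visible finger at (397,320). The hand is therefore only 8 to 9 mm short along the panel's thickness, so I'll correct that and close.

Call:
{"api": "move_arm", "payload": {"plan": [[8.5, [-0.4, -0.1, 0], 0.3], [8.5, [-0.4, 0, 0], 0.2], [8.5, [0, 0, 0], 0], [6.0, [0, 0, 0], 0], [6.0, [0, 0, 0], 0], [6.0, [0, 0, 0], 0], [6.0, [0, 0, 0], 0], [6.0, [0, 0, 0], 0]], "grip_force": 45}}

```text
t: 5.65
position: [0.5762, -0.2231, 0.0972]
tcp_rot: [[-0.234, 0.972, 0.001], [0.972, 0.234, -0.001], [-0.001, 0.0, -1.0]]
wrist_force: [-1.9, -0.7, 5.5]
finger_gap: 0.801
grasp_force: 50.3
```

```bash
python3 plan.py .575 -.2215 .25 13.5 5
```

```text
t 5.65 pos [ 0.5762 -0.2231  0.0972] yaw 13.55 wf [-1.9 -0.7  5.5] gap 0.801 gf 50.3
[0.04, -0.02, -3.06] 0.01
[0.04, -0.02, -3.06] 0.01
[0.04, -0.02, -3.06] 0.01
[0.04, -0.02, -3.06] 0.01
[0.04, -0.02, -3.06] 0.01
```

Call:
{"api": "move_arm", "payload": {"plan": [[6.0, [0, 0, -1.0], 0], [6.0, [0, 0, -2.0], 0], [6.0, [0, 0, -3.0], 0], [6.0, [0, 0, -3.0], 0], [6.0, [0, 0, -3.0], 0], [6.0, [0, 0, -2.0], 0], [6.0, [0, 0, -1.0], 0], [6.0, [0, 0, 0], 0]]}}

```text
t: 6.45
position: [0.5769, -0.2224, 0.2476]
tcp_rot: [[-0.235, 0.972, 0.003], [0.972, 0.235, -0.0], [-0.001, 0.003, -1.0]]
wrist_force: [0.1, -0.5, -1.2]
finger_gap: 0.801
grasp_force: 51.2
```

```bash
python3 - <<'E'
from h import *
# place over reader: TCP at pocket x = +25 mm
p=np.array([.580,.189,np.radians(9.3)])
print(pose(p,np.array([[.015,0,0],[-.02,0,0],[.043,0,0]])))
E
python3 plan.py .595 .191 .25 99.3 14
```

```text
[[0.59480284 0.19142406 0.        ]
 [0.56026289 0.18576792 0.        ]
 [0.6224348  0.19594896 0.        ]]
t 6.45 pos [ 0.5769 -0.2224  0.2476] yaw 13.59 wf [ 0.1 -0.5 -1.2] gap 0.801 gf 51.2
[2.84, 0.82, -0.02] -6.12
[2.74, 1.12, -0.02] -6.12
[2.6, 1.4, -0.02] -6.12
[2.44, 1.67, -0.02] -6.12
[2.24, 1.92, -0.02] -6.12
[2.03, 2.15, -0.02] -6.12
[1.79, 2.36, -0.02] -6.12
[1.52, 2.53, -0.02] -6.12
[1.25, 2.68, -0.02] -6.12
[0.95, 2.8, -0.02] -6.12
[0.65, 2.88, -0.02] -6.12
[0.34, 2.94, -0.02] -6.12
[0.02, 2.96, -0.02] -6.12
[-0.29, 2.94, -0.02] -6.12
```

Call:
{"api": "move_arm", "payload": {"plan": [[6.0, [2.8, 0.8, 0], -6.1], [6.0, [2.7, 1.1, 0], -6.1], [6.0, [2.6, 1.4, 0], -6.1], [6.0, [2.4, 1.7, 0], -6.1], [6.0, [2.2, 1.9, 0], -6.1], [6.0, [2.0, 2.2, 0], -6.1], [6.0, [1.8, 2.4, 0], -6.1], [6.0, [1.5, 2.5, 0], -6.1]]}}

```text
t: 7.25
position: [0.5865, 0.0141, 0.2441]
tcp_rot: [[-0.888, 0.459, -0.004], [0.459, 0.888, -0.0], [0.003, -0.002, -1.0]]
wrist_force: [1.4, 0.6, -1.6]
finger_gap: 0.8
grasp_force: 51.2
```

Call:
{"api": "move_arm", "payload": {"plan": [[6.0, [1.2, 2.7, 0], -6.1], [6.0, [1.0, 2.8, 0], -6.1], [6.0, [0.6, 2.9, 0], -6.1], [6.0, [0.3, 2.9, 0], -6.1], [6.0, [0, 3.0, 0], -6.1], [6.0, [-0.3, 2.9, 0], -6.1], [6.0, [0, 0, 0], 0], [6.0, [0, 0, 0], 0]]}}

```text
t: 8.05
position: [0.5962, 0.1904, 0.244]
tcp_rot: [[-0.987, -0.158, -0.004], [-0.158, 0.987, -0.002], [0.004, -0.001, -1.0]]
wrist_force: [0.4, -0.3, -0.7]
finger_gap: 0.807
grasp_force: 51.2
```

Run:
```python
from h import *
from cell import ctrl
caps={c:ctrl.capture(c) for c in("scene","top")}
s=ctrl.get_state(); p=np.array(s["position"]);R=np.array(s["tcp_rot"]); print(s["t"],p,np.degrees(np.arctan2(R[1,1],R[0,1])))
pickle.dump((caps,p,R),open("cap1.pkl","wb"))
r=caps["scene"];c=proj(r,[p+[0,0,-.06]])[0]; x0,y0=int(c[0]-75),int(c[1]-40)
im=cv2.resize(r["img"][y0:y0+112,x0:x0+150],(800,597),interpolation=cv2.INTER_CUBIC)
q=lambda P:tuple(((proj(r,[P])[0]-[x0,y0]+.5)*800/150).astype(int))
Q=[q(p+R[:,1]*a*.035-[0,0,z]) for a,z in((-1,-.005),(1,-.005),(1,.085),(-1,.085))]
cv2.polylines(im,[np.array(Q)],True,(255,255,0),1)
P0=np.array([.580,.189,np.radians(9.3)])
for B in(box(-46,46,-37,37,30,30),box(-78,128,-55,55,0,0)):
    h=pose(P0,B[[0,2,6,4]]); cv2.polylines(im,[np.array([q(v) for v in h])],True,(0,255,0),1)
cv2.imwrite("pics/over.png",im)
```

```text
8.15 [0.59717977 0.18751152 0.24488062] 98.83676318996336
```

View pics/over.png

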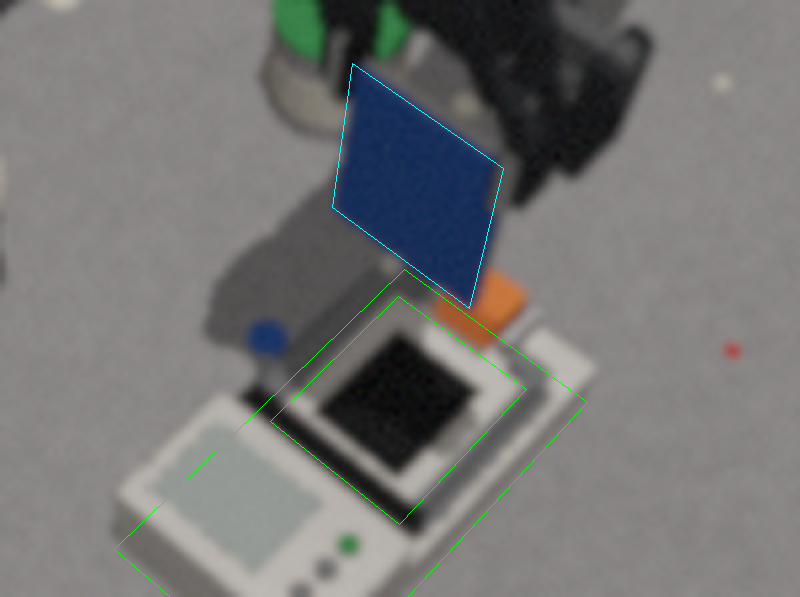

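The panel hangs vertical with its blue face towards the lip, its lower corners at about (333,208) and (470,306). The pocket outline sits on the lip edge at (270,420)–(400,523). I'll measure the lateral offset of the panel relative to the pocket within each camera.

Run:
```python
from h import *
from cell import ctrl
caps,p,R=pickle.load(open("cap1.pkl","rb"))
zt=p[2]+.005*1000/1000
for c in("scene","top"):
    S=ctrl.silhouettes(c,"panel_blue"); q0=proj(caps[c],[p-[0,0,.04]])[0]
    d=min(S,key=lambda d:np.hypot(d["point"][1]-q0[0],d["point"][0]-q0[1]))
    print(c,np.round(d["point"]),q0[::-1].round(),d["conf"],d["pixels"].sum())
    if c=="scene":
        for zo in(-3,0,3,6):
            b=[box(-4,4,-35,35,1000*p[2]+zo-85,1000*p[2]+zo+5)]
            o=fit([p[0],p[1],np.radians(9.2)],b,{c:d["pixels"]*1.},caps); print(zo,o.x,np.degrees(o.x[2]),o.fun)
    for l in("pocket","lip","catch_nose"):
        print(l,[(np.round(ray(caps[c],e["point"][::-1],{"pocket":.03,"lip":.042,"catch_nose":.0395}[l]),4).tolist(),round(e["conf"],2)) for e in ctrl.place_of(c,l)][:2])
    S=ctrl.silhouettes(c,"reader")
    print(S[0]["pixels"].sum())
s=ctrl.get_state();print(s["t"],s["position"],s["wrist_force"])
P=np.array
print("top-fit lip,nose",pose([.5802,.1906,.1665],P([[.043,0,.042],[-.042,0,.0395]])),"scene-fit",pose([.5786,.1873,.158],P([[.043,0,.042],[-.042,0,.0395]])))
```

```text
scene [210. 313.] [214. 312.] 0.68 938
-3 [0.59262449 0.18569019 0.13087231] 7.4984309325735286 0.07473974664492662
0 [0.59436522 0.18739958 0.12408811] 7.109725224358657 0.0763451649316443
3 [0.5961831  0.18886122 0.11461605] 6.567016066726305 0.0791379238262469
6 [0.59809797 0.19016625 0.12126471] 6.947956215336517 0.08233203729252894
pocket [([0.585, 0.1796, 0.03], 0.7)]
lip [([0.6125, 0.1931, 0.042], 0.84)]
catch_nose [([0.5352, 0.1745, 0.0395], 0.66)]
4030
top [162. 142.] [161. 147.] 0.81 971
pocket [([0.576, 0.1869, 0.03], 0.79)]
lip [([0.6249, 0.2, 0.042], 0.89), ([0.6434, 0.2502, 0.042], 0.49)]
catch_nose [([0.5395, 0.1797, 0.0395], 0.83)]
4174
8.65 [0.59775934 0.18930363 0.24638057] [-0.00403921  0.04828604 -0.63948165]
top-fit lip,nose [[0.62260535 0.19772647 0.042     ]
 [0.53878082 0.18363927 0.0395    ]] scene-fit [[0.62106439 0.19406577 0.042     ]
 [0.53712315 0.18069158 0.0395    ]]
```

```bash
python3 plan.py .7192 .2124 .25 99.3 5
```

```text
t 8.65 pos [0.5978 0.1893 0.2464] yaw 98.96 wf [-0.   0.  -0.6] gap 0.801 gf 51.2
[-2.47, 0.08, -0.07] -0.07
[-2.47, 0.08, -0.07] -0.07
[-2.47, 0.07, -0.07] -0.07
[-2.47, 0.07, -0.07] -0.07
[-2.47, 0.07, -0.07] -0.07
```

Call:
{"api": "move_arm", "payload": {"plan": [[6.0, [-2.5, 0.1, 0], -0.3], [6.0, [-2.5, 0.1, 0], 0], [6.0, [-2.5, 0.1, 0], 0], [6.0, [-2.5, 0.1, 0], 0], [6.0, [-2.4, 0, 0], 0], [6.0, [0, 0, 0], 0]], "grip_force": 35}}

```text
t: 9.25
position: [0.7217, 0.2135, 0.2453]
tcp_rot: [[-0.987, -0.161, 0.002], [-0.161, 0.987, -0.001], [-0.001, -0.001, -1.0]]
wrist_force: [-0.1, -0.8, -1.8]
finger_gap: 0.802
grasp_force: 51.2
```

Call:
{"api": "move_arm", "payload": {"plan": [[6.0, [0, 0, 3], 0], [6.0, [0, 0, 4], 0], [6.0, [0, 0, 4], 0], [6.0, [0, 0, 2], 0], [6.0, [0, 0, 0], 0], [6.0, [0, 0, 0], 0]]}}

```text
t: 9.85
position: [0.7193, 0.2134, 0.1166]
tcp_rot: [[-0.987, -0.161, -0.0], [-0.161, 0.987, -0.0], [0.0, -0.0, -1.0]]
wrist_force: [0.1, -0.5, -0.0]
finger_gap: 0.799
grasp_force: 51.2
```

```bash
cat > rd.py <<'E'
import numpy as np
from cell import ctrl
s=ctrl.get_state();p=np.array(s["position"]);R=np.array(s["tcp_rot"]);a=np.radians(9.3);r=np.array([.581,.1898,0.03])
d=(p-r)*1000;x=d[0]*np.cos(a)+d[1]*np.sin(a);y=-d[0]*np.sin(a)+d[1]*np.cos(a)
w=np.array(s["wrist_force"])
print("t",round(s["t"],2),"TCP in pocket frame mm",np.round([x,y,d[2]],1),"yaw",round(np.degrees(np.arctan2(R[1,1],R[0,1])),2),"wf(reader axes)",np.round([w[0]*np.cos(a)+w[1]*np.sin(a),-w[0]*np.sin(a)+w[1]*np.cos(a),w[2]],1),"gap",round(s["finger_gap"]*85.4,1),"gf",round(s["grasp_force"],1))
E
python3 rd.py
```

```text
t 9.85 TCP in pocket frame mm [140.3   0.9  86.6] yaw 99.28 wf(reader axes) [-0.  -0.5 -0. ] gap 68.2 gf 51.2
```

Call:
{"api": "move_arm", "payload": {"plan": [[6.0, [0.8, 0, 0], 0], [6.0, [0.8, 0, 0], 0], [6.0, [0.8, 0, 0.1], 0], [6.0, [0.8, 0, 0.2], 0], [6.0, [0.7, 0, 0.4], 0], [6.0, [0.7, 0, 0.4], 0], [6.0, [0.7, 0, 0.4], 0], [6.0, [0, 0, 0], 0]]}}

```text
t: 10.65
position: [0.6654, 0.2045, 0.1007]
tcp_rot: [[-0.987, -0.161, -0.003], [-0.161, 0.987, -0.0], [0.003, 0.0, -1.0]]
wrist_force: [2.0, 0.0, 6.1]
finger_gap: 0.801
grasp_force: 52.4
```

```bash
python3 rd.py
python3 - <<'E'
from h import *
from cell import ctrl
r=ctrl.capture("scene");s=ctrl.get_state(); p=np.array(s["position"]);R=np.array(s["tcp_rot"])
c=proj(r,[p+[0,0,-.04]])[0]; x0,y0=int(c[0]-60),int(c[1]-45)
im=cv2.resize(r["img"][y0:y0+90,x0:x0+120],(640,480),interpolation=cv2.INTER_CUBIC)
q=lambda P:tuple(((proj(r,[P])[0]-[x0,y0]+.5)*640/120).astype(int))
t=np.radians(45);ex=-R[:,0]; pv=p-[0,0,.0015]; dn=ex*np.sin(t)-np.array([0,0,1])*np.cos(t); nb=ex*np.cos(t)+np.array([0,0,1])*np.sin(t)
Q=[q(pv+nb*.004+dn*l+R[:,1]*w*.035) for l,w in((-.0065,-1),(-.0065,1),(.0835,1),(.0835,-1))]
cv2.polylines(im,[np.array(Q)],True,(255,255,0),1)
cv2.imwrite("pics/tilt.png",im)
E
```

```text
t 10.65 TCP in pocket frame mm [85.7  0.8 70.7] yaw 99.28 wf(reader axes) [ 2.  -0.3  6.1] gap 68.4 gf 52.4
```

View pics/tilt.png

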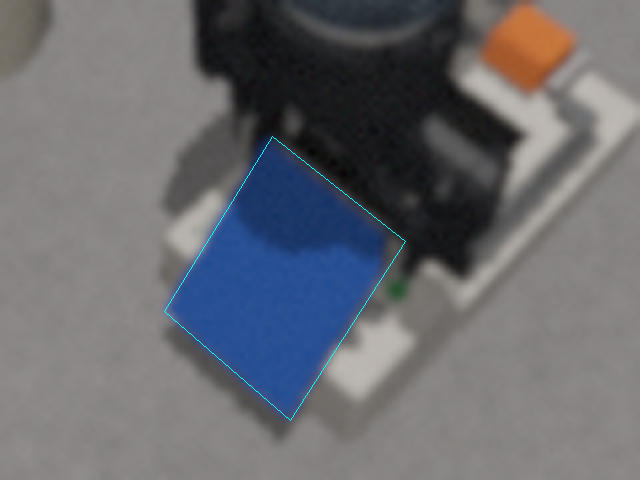

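The panel is tilted 45° in the grip and its outline matches the model: top corners (272,137) and (405,241), bottom corners (165,312) and (291,420). Next I go over the pocket and compare the two closely.

Call:
{"api": "move_arm", "payload": {"plan": [[6.0, [0, 0, -1.5], 0], [6.0, [0, 0, -1.5], 0], [6.0, [2.2, 0, 0], 0], [6.0, [2.2, 0, 0], 0], [6.0, [2.2, 0, 0], 0], [6.0, [2.2, 0, 0], 0], [6.0, [2.2, 0, 0.6], 0], [6.0, [0, 0, 0.6], 0]]}}

```text
t: 11.5
position: [0.5528, 0.1861, 0.1179]
tcp_rot: [[-0.987, -0.162, -0.01], [-0.162, 0.987, -0.002], [0.01, -0.0, -1.0]]
wrist_force: [-0.0, -0.5, -1.7]
finger_gap: 0.799
grasp_force: 52.1
```

```bash
cat > cmp.py <<'E'
from h import *
from cell import ctrl
from scipy.optimize import minimize
M=pickle.load(open("sil0.pkl","rb"));cap0=pickle.load(open("cap0.pkl","rb"))
a=np.radians(9.3)
for c in("scene","top"):
    r=ctrl.capture(c);s=ctrl.get_state(); p=np.array(s["position"]);R=np.array(s["tcp_rot"])
    cv2.imwrite(f"pics/cmp_{c}.png",r["img"])
    S=ctrl.silhouettes(c,"panel_blue"); 
    q0=proj(r,[p+[.02,0,-.03]])[0]
    if not S: print(c,"none");continue
    d=min(S,key=lambda d:np.hypot(d["point"][1]-q0[0],d["point"][0]-q0[1]))
    m=d["pixels"]*1.
    t=np.radians(45);ex=-R[:,0]; U=np.array([0,0,1.]);dn=ex*np.sin(t)-U*np.cos(t); nb=ex*np.cos(t)+U*np.sin(t); pv=p-[0,0,.0015]
    B=np.array([pv+nb*n+dn*l+R[:,1]*w*.035 for l in(-.0065,.0835) for w in(-1,1) for n in(-.004,.004)])
    o=minimize(lambda v:np.abs(render(r,[0,0,0],[B+[v[0],v[1],0]])-m).sum()/m.sum(),[0,0],method="Nelder-Mead",options=dict(initial_simplex=[[0,0],[.01,0],[0,.01]],xatol=1e-4,fatol=1e-4))
    o2=fit([.58,.189,a],RD,{c:M[c,"reader"][0]["pixels"]*1.},cap0)
    v=o.x; rel=np.array([p[0]+v[0]-o2.x[0],p[1]+v[1]-o2.x[1]])*1000
    print(c,np.round(d["point"]),round(d["conf"],2),"panel offset from TCP model mm",np.round(v*1000,1),"res",round(o.fun,3),"reader",np.round(o2.x,4))
    print("   TCP rel reader in this camera: along",round(rel[0]*np.cos(a)+rel[1]*np.sin(a),1),"lat",round(-rel[0]*np.sin(a)+rel[1]*np.cos(a),1))
E
python3 cmp.py; python3 rd.py
```

```text
scene [239. 314.] 0.97 panel offset from TCP model mm [-2.5 -3.3] res 0.124 reader [0.5783 0.1868 0.1595]
   TCP rel reader in this camera: along -26.6 lat 0.5
top [133. 392.] 0.87 panel offset from TCP model mm [544.9 127.3] res 1.0 reader [0.5802 0.1907 0.1664]
   TCP rel reader in this camera: along 535.7 lat 37.4
t 11.7 TCP in pocket frame mm [-22.3   0.9  89.2] yaw 99.28 wf(reader axes) [ 0.6 -0.7 -0.7] gap 68.4 gf 52.1
```

Call:
{"api": "move_arm", "payload": {"plan": [[6.0, [0, -0.05, 0.8], 0], [6.0, [0, 0, 0.8], 0], [6.0, [0, 0, 0.5], 0], [6.0, [0, 0, 0.2], 0], [6.0, [0, 0, 0], 0], [6.0, [0, 0, 0], 0]]}}

```text
t: 12.3
position: [0.5583, 0.1862, 0.0979]
tcp_rot: [[-0.987, -0.161, -0.003], [-0.161, 0.987, 0.0], [0.002, 0.001, -1.0]]
wrist_force: [-7.2, -2.4, 11.5]
finger_gap: 0.8
grasp_force: 53.3
```

```bash
python3 rd.py
```

```text
t 12.3 TCP in pocket frame mm [-23.    0.1  67.9] yaw 99.24 wf(reader axes) [-7.5 -1.2 11.5] gap 68.3 gf 53.3
```

```bash
cat > tilt.py <<'E'
from h import *
from cell import ctrl
r=ctrl.capture("scene");s=ctrl.get_state(); p=np.array(s["position"]);R=np.array(s["tcp_rot"])
S=ctrl.silhouettes("scene","panel_blue"); q0=proj(r,[p+[.02,0,-.03]])[0]
m=min(S,key=lambda d:np.hypot(d["point"][1]-q0[0],d["point"][0]-q0[1]))["pixels"]*1.
def B(v):
    t=v[0];ex=-R[:,0];U=np.array([0,0,1.]);dn=ex*np.sin(t)-U*np.cos(t);nb=ex*np.cos(t)+U*np.sin(t);pv=p-[0,0,.0015]+[v[1]/10,v[2]/10,0]
    return np.array([pv+nb*n+dn*l+R[:,1]*w*.035 for l in(-.0065,.0835) for w in(-1,1) for n in(-.004,.004)])
f=lambda v:np.abs(render(r,[0,0,0],[B(v)])-m).sum()/m.sum()
for t0 in(.5,.8,1.):
    o=minimize(f,[t0,0,0],method="Nelder-Mead",options=dict(initial_simplex=[[t0,0,0],[t0+.2,0,0],[t0,.05,0],[t0,0,.05]],xatol=1e-3,fatol=1e-4)); print("tilt deg",np.degrees(o.x[0]).round(1),"off mm",(o.x[1:]*100).round(1),round(o.fun,3))
import sys
c=proj(r,[p+[.02,0,-.04]])[0]; x0,y0=int(c[0]-60),int(c[1]-45)
k=800/120
im=cv2.resize(r["img"][y0:y0+90,x0:x0+120],(800,600),interpolation=cv2.INTER_CUBIC)
q=lambda P:tuple(((proj(r,[P])[0]-[x0,y0]+.5)*k).astype(int))
b=B(o.x);cv2.polylines(im,[np.array([q(b[i]) for i in(1,3,7,5)])],True,(255,255,0),1)
rp=[.5784,.187,.159]
for bx in(box(-46,46,-37,37,30,30),box(43,43,-43,43,42,47)):
    h=pose(rp,bx); h=h[[0,2,6,4]] if bx[0,2]==bx[1,2] else h[[0,1,3,2]]
    cv2.polylines(im,[np.array([q(v) for v in h])],True,(0,255,0),1)
cv2.imwrite("pics/%s.png"%sys.argv[1],im)
E
python3 tilt.py t1; python3 rd.py
```

```text
tilt deg 37.6 off mm [ 3.  -2.4] 0.042
tilt deg 37.5 off mm [ 2.8 -2.7] 0.042
tilt deg 37.3 off mm [ 3.  -2.4] 0.042
t 12.4 TCP in pocket frame mm [-22.9   0.1  67.9] yaw 99.24 wf(reader axes) [-6.4 -1.1 12.6] gap 68.6 gf 53.3
```

View pics/t1.png

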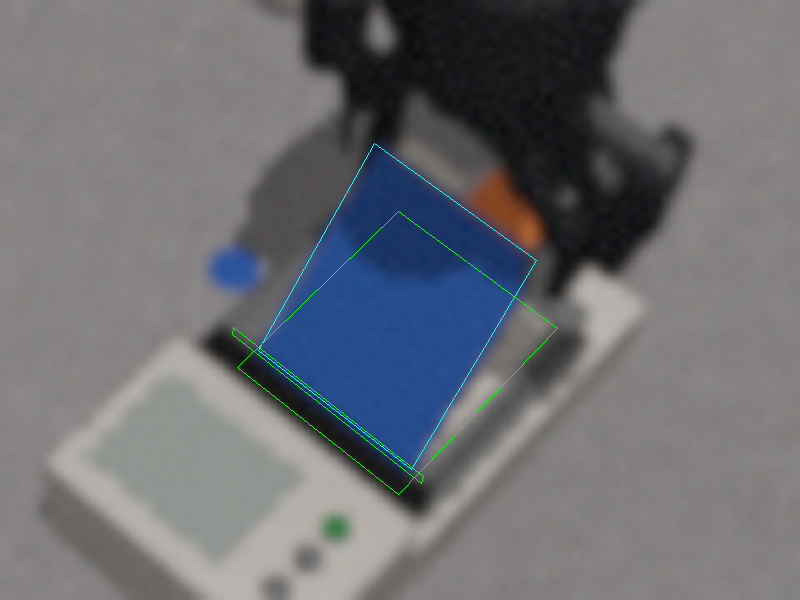

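The panel rests on the pocket floor at a slope of about 52°, just inside the lip; its lower edge runs from (260,350) to (412,470). I'll ease it up slightly and slide it under the lip.

Call:
{"api": "move_arm", "payload": {"plan": [[6.0, [0, 0, -0.3], 0], [6.0, [-0.4, 0, 0], 0], [6.0, [-0.4, 0, 0], 0], [6.0, [-0.3, 0, 0], 0], [6.0, [-0.2, 0, 0], 0], [6.0, [0, 0, 0], 0], [6.0, [0, 0, 0], 0]]}}

```text
t: 13.1
position: [0.5686, 0.1882, 0.0996]
tcp_rot: [[-0.987, -0.161, -0.008], [-0.161, 0.987, -0.001], [0.008, 0.0, -1.0]]
wrist_force: [-9.8, -2.4, 13.1]
finger_gap: 0.802
grasp_force: 53.5
```

```bash
python3 rd.py
```

```text
t 13.1 TCP in pocket frame mm [-12.5   0.4  69.6] yaw 99.28 wf(reader axes) [-10.   -0.8  13.1] gap 68.5 gf 53.5
```

```bash
python3 tilt.py t2; python3 rd.py
```

```text
tilt deg 22.9 off mm [ 5.6 -2.7] 0.077
tilt deg 22.7 off mm [ 5.8 -2.9] 0.076
tilt deg 22.4 off mm [ 5.8 -2.7] 0.076
t 13.2 TCP in pocket frame mm [-12.5   0.4  69.7] yaw 99.28 wf(reader axes) [-9.8 -0.2 13.2] gap 68.3 gf 53.5
```

View pics/t2.png

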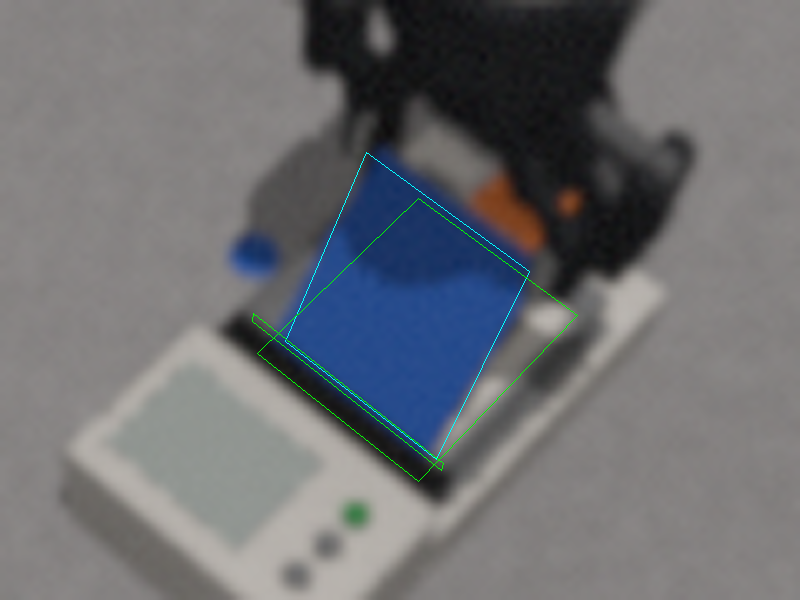

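The lip now covers the panel's lower edge along (285,340)–(437,458), so the edge is at or under the lip. The remaining force looks like floor friction. I'll push on and flatten it along the arc.

Call:
{"api": "move_arm", "payload": {"plan": [[6.0, [0, 0, -0.15], 0], [6.0, [-0.4, 0, 0], 0], [6.0, [0, 0, 0], 0], [6.0, [0.3, 0, 0.25], 0], [6.0, [0.3, 0, 0.25], 0], [6.0, [0.3, 0, 0.25], 0], [6.0, [0, 0, 0], 0]], "grip_force": 25}}

```text
t: 13.9
position: [0.5638, 0.1874, 0.0954]
tcp_rot: [[-0.987, -0.161, -0.008], [-0.161, 0.987, -0.0], [0.008, 0.001, -1.0]]
wrist_force: [-12.9, -2.8, 22.9]
finger_gap: 0.801
grasp_force: 54.7
```

```bash
python3 rd.py
```

```text
t 13.9 TCP in pocket frame mm [-17.4   0.4  65.4] yaw 99.27 wf(reader axes) [-13.2  -0.7  22.9] gap 68.4 gf 54.7
```

Call:
{"api": "move_arm", "payload": {"plan": [[6.0, [0.25, 0, 0.26], 0], [6.0, [0.25, 0, 0.26], 0], [6.0, [0.25, 0, 0.26], 0], [6.0, [0.22, 0, 0.27], 0], [6.0, [0, 0, 0], 0]]}}

```text
t: 14.4
position: [0.5547, 0.1859, 0.0832]
tcp_rot: [[-0.987, -0.161, -0.006], [-0.161, 0.987, -0.001], [0.006, 0.0, -1.0]]
wrist_force: [-8.6, -3.1, 13.7]
finger_gap: 0.8
grasp_force: 57.0
```

```bash
python3 rd.py;python3 tilt.py t3
```

```text
t 14.4 TCP in pocket frame mm [-26.5   0.4  53.2] yaw 99.28 wf(reader axes) [-8.9 -1.6 13.7] gap 68.3 gf 57.0
tilt deg 34.6 off mm [ 2.1 -5.3] 0.067
tilt deg 33.5 off mm [ 2.1 -5.6] 0.067
tilt deg 34.8 off mm [ 2.  -6.2] 0.069
```

Call:
{"api": "move_arm", "payload": {"plan": [[6.0, [0.15, 0, 0.3], 0], [6.0, [0.15, 0, 0.3], 0], [6.0, [0.15, 0, 0.3], 0], [6.0, [0.15, 0, 0.3], 0], [6.0, [0, 0, 0], 0]]}}

```text
t: 15.0
position: [0.5479, 0.1847, 0.07]
tcp_rot: [[-0.987, -0.162, -0.008], [-0.162, 0.987, -0.002], [0.008, -0.0, -1.0]]
wrist_force: [-7.5, -2.2, 10.3]
finger_gap: 0.8
grasp_force: 58.1
```

```bash
python3 rd.py
```

```text
t 15.0 TCP in pocket frame mm [-33.5   0.3  40. ] yaw 99.3 wf(reader axes) [-7.8 -1.  10.3] gap 68.4 gf 58.1
```

Call:
{"api": "move_arm", "payload": {"plan": [[6.0, [0.15, 0, 0.3], 0], [6.0, [0.1, 0, 0.3], 0], [6.0, [0.1, 0, 0.3], 0], [6.0, [0.1, 0, 0.1], 0], [6.0, [0, 0, 0], 0]]}}

```text
t: 15.5
position: [0.5441, 0.184, 0.0599]
tcp_rot: [[-0.987, -0.161, -0.006], [-0.161, 0.987, -0.001], [0.006, -0.0, -1.0]]
wrist_force: [-6.6, -1.2, 7.8]
finger_gap: 0.803
grasp_force: 58.3
```

```bash
python3 rd.py;python3 tilt.py t4
```

```text
t 15.5 TCP in pocket frame mm [-37.3   0.3  29.9] yaw 99.29 wf(reader axes) [-6.7 -0.1  7.8] gap 68.6 gf 58.3
tilt deg 38.6 off mm [-0.1 -8.4] 0.099
tilt deg 70.7 off mm [-6.5 -4.9] 0.119
tilt deg 90.8 off mm [-0.8  0.7] 0.09
```

Call:
{"api": "move_arm", "payload": {"plan": [[6.0, [0.05, 0, 0.3], 0], [6.0, [0, 0, 0], 0], [8.0, [0, 0, 0], 0], [8.5, [0, 0, 0], 0], [8.5, [0, 0, 0], 0], [8.5, [0, 0, 0], 0], [8.5, [0, 0, -1.0], 0], [8.5, [0, 0, -2.0], 0]]}}

```text
t: 16.4
position: [0.5448, 0.1839, 0.087]
tcp_rot: [[-0.987, -0.161, -0.003], [-0.161, 0.987, -0.002], [0.003, -0.001, -1.0]]
wrist_force: [-0.8, 0.6, 0.7]
finger_gap: 0.996
grasp_force: 0.0
```

```bash
python3 rd.py
```

```text
t 16.4 TCP in pocket frame mm [-36.6   0.   57. ] yaw 99.27 wf(reader axes) [-0.7  0.7  0.7] gap 85.0 gf 0.0
```

Released. I'll raise and retreat to get a clear view.

Call:
{"api": "move_arm", "payload": {"plan": [[8.5, [0, 0, -4], 0], [8.5, [0, 0, -4], 0], [3, [3, 0, -3], 0], [0, [4, 0, 0], 0], [0, [4, 0, 0], 0], [0, [0, 0, 0], 0]], "grip_force": 40}}

```text
t: 17.0
position: [0.4309, 0.1648, 0.1964]
tcp_rot: [[-0.987, -0.163, -0.008], [-0.163, 0.987, -0.001], [0.008, 0.0, -1.0]]
wrist_force: [-0.4, 0.4, 0.3]
finger_gap: 0.323
grasp_force: 0.0
```

```bash
cat > flat.py <<'E'
from h import *
from cell import ctrl
import sys
# fit panel (slope, along, lateral) in reader frame, lower x-end near lip
P0={"scene":[.5784,.187,.159],"top":[.5802,.1906,.1665]}
ims=[]
for c in("scene","top"):
    r=ctrl.capture(c);S=ctrl.silhouettes(c,"panel_blue");q0=proj(r,[[.57,.187,.04]])[0]
    if not S: print(c,"none");continue
    d=min(S,key=lambda d:np.hypot(d["point"][1]-q0[0],d["point"][0]-q0[1]));m=d["pixels"]*1.
    def B(v):
        f=v[0];u=np.array([-np.cos(f),0,np.sin(f)]);n=np.array([np.sin(f),0,np.cos(f)])
        b0=np.array([.0455-.008*np.sin(f)+v[1]/10,v[2]/10,.03])
        return np.array([b0+u*l+n*k+[0,w*.035,0] for l in(0,.087 if 0 else .09) for w in(-1,1) for k in(0,.008)])
    def F(v):
        R_=render(r,P0[c],[B(v)]); L=render(r,P0[c],[box(43,58,-43,43,42,47),box(58,128,-55,55,0,52)]); C=render(r,P0[c],[box(-73,-47,-15,15,30,55)]) 
        return np.abs(np.clip(R_-L-C*(c=="x"),0,1)-m).sum()/m.sum()
    o=min((minimize(F,[t,0,0],method="Nelder-Mead",options=dict(initial_simplex=[[t,0,0],[t+.1,0,0],[t,.03,0],[t,0,.03]],xatol=1e-3,fatol=1e-4)) for t in(0,.15,.3)),key=lambda o:o.fun)
    print(c,d["point"],round(d["conf"],2),"slope",np.degrees(o.x[0]).round(1),"along,lat mm",(o.x[1:]*100).round(1),round(o.fun,3))
    q=q0; x0,y0=int(q[0]-40),int(q[1]-45)
    ims.append(cv2.resize(r["img"][y0:y0+90,x0:x0+80],(400,450),interpolation=cv2.INTER_CUBIC))
cv2.imwrite("pics/%s.png"%sys.argv[1],np.hstack(ims))
E
python3 flat.py f1; python3 rd.py
```

```text
scene [250.4, 311.9] 0.95 slope 8.4 along,lat mm [0.8 0.7] 0.058
top [187.2, 167.1] 0.8 slope -5.8 along,lat mm [4.9 4.8] 0.06
t 17.2 TCP in pocket frame mm [-143.6    0.6  168.8] yaw 99.25 wf(reader axes) [-0.3 -0.3 -0.1] gap 0.4 gf 0.0
```

The scene-camera fit gives a slope of 8.4° with the panel centred under the lip, resting on the catch ramp as planned. I'll press it down with closed fingers.

Call:
{"api": "move_arm", "payload": {"plan": [[0, [-3, 0, 1], 0], [0, [-3, 0, 1], 0], [0, [-3, 0, 2], 0], [0, [-2.5, 0, 3], 0], [0, [0, 0, 3], 0], [0, [0, 0, 1.5], 0], [0, [0, 0, 0], 0], [0, [0, 0, 0], 0]]}}

```text
t: 18.0
position: [0.5516, 0.1853, 0.0832]
tcp_rot: [[-0.987, -0.161, 0.0], [-0.161, 0.987, -0.0], [-0.0, -0.0, -1.0]]
wrist_force: [0.2, -0.5, -0.6]
finger_gap: -0.003
grasp_force: 0.0
```

```bash
python3 rd.py
```

```text
t 18.0 TCP in pocket frame mm [-29.7   0.3  53.2] yaw 99.27 wf(reader axes) [ 0.1 -0.5 -0.6] gap -0.2 gf 0.0
```

Down to about contact height (36), then press in small steps.

Call:
{"api": "move_arm", "payload": {"plan": [[0, [-0.1, 0, 1.0], 0], [0, [0, 0, 0.6], 0], [0, [0, 0, 0.3], 0], [0, [0, 0, 0.3], 0], [0, [0, 0, 0.3], 0], [0, [0, 0, 0.2], 0], [0, [0, 0, 0], 0]]}}

```text
t: 18.7
position: [0.5517, 0.1853, 0.0553]
tcp_rot: [[-0.987, -0.161, -0.001], [-0.161, 0.987, -0.0], [0.001, -0.0, -1.0]]
wrist_force: [0.5, -0.0, 0.6]
finger_gap: 0.0
grasp_force: 0.0
```

```bash
python3 rd.py
```

```text
t 18.7 TCP in pocket frame mm [-29.6   0.3  25.3] yaw 99.28 wf(reader axes) [ 0.4 -0.1  0.6] gap 0.0 gf 0.0
```

Call:
{"api": "move_arm", "payload": {"plan": [[0, [0, 0, 0.15], 0], [0, [0, 0, 0.15], 0], [0, [0, 0, 0], 0], [0, [0, 0, 0], 0]]}}

```text
t: 19.1
position: [0.5518, 0.1853, 0.0551]
tcp_rot: [[-0.987, -0.161, -0.002], [-0.161, 0.987, 0.001], [0.002, 0.001, -1.0]]
wrist_force: [-5.4, -0.4, 15.4]
finger_gap: 0.001
grasp_force: 8.0
```

```bash
python3 rd.py
```

```text
t 19.1 TCP in pocket frame mm [-29.5   0.3  25.1] yaw 99.26 wf(reader axes) [-5.4  0.5 15.4] gap 0.1 gf 8.0
```

Call:
{"api": "move_arm", "payload": {"plan": [[0, [0, 0, 0.15], 0], [0, [0, 0, 0], 0], [0, [0, 0, 0], 0]]}}

```text
t: 19.4
position: [0.5518, 0.1853, 0.0551]
tcp_rot: [[-0.987, -0.161, -0.003], [-0.161, 0.987, 0.001], [0.003, 0.002, -1.0]]
wrist_force: [-9.0, -3.2, 24.1]
finger_gap: 0.003
grasp_force: 12.2
```

Call:
{"api": "move_arm", "payload": {"plan": [[0, [0, 0, -1], 0], [0, [0, 0, -3], 0], [0, [0, 0, -4], 0], [0, [3, 0, -4], 0], [0, [4, 0, -2], 0], [0, [4, 0, 0], 0], [0, [0, 0, 0], 0]]}}

```text
t: 20.1
position: [0.4368, 0.1659, 0.1895]
tcp_rot: [[-0.987, -0.163, -0.008], [-0.163, 0.987, -0.001], [0.008, 0.0, -1.0]]
wrist_force: [-0.7, -0.2, -0.8]
finger_gap: -0.003
grasp_force: 0.0
```

```bash
python3 flat.py f2; python3 rd.py
```

```text
scene [248.7, 311.7] 0.65 slope 7.7 along,lat mm [8.4 3.6] 0.045
top [191.8, 171.3] 0.93 slope -0.9 along,lat mm [3.8 0.8] 0.067
t 20.3 TCP in pocket frame mm [-138.1    0.4  161.5] yaw 99.26 wf(reader axes) [ 0.3 -0.8 -0.5] gap 0.0 gf 0.0
```

View pics/f2.png

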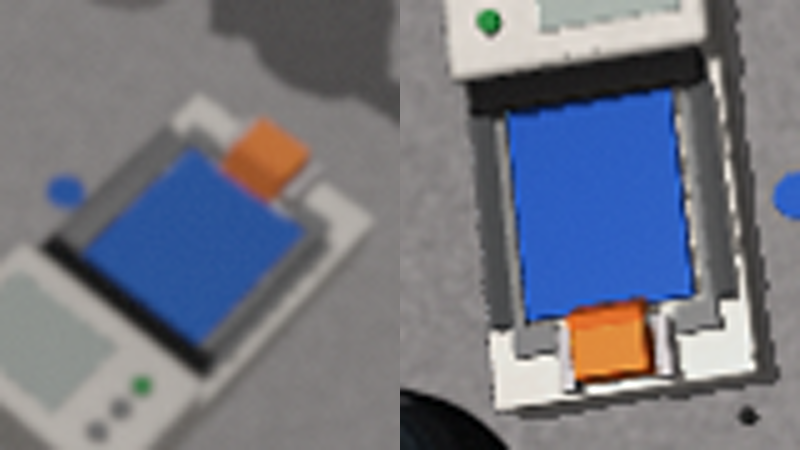

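The last picture shows the blue face up in the pocket, with the lip covering one end at (590,95) and the orange catch overlapping the other at (608,310). I'll check that the catch sits where it did when closed, and that the bystanders haven't moved.

Run:
```python
from h import *
from cell import ctrl
cap0=pickle.load(open("cap0.pkl","rb"))
def orange(im):
    h=cv2.inRange(cv2.cvtColor(im,cv2.COLOR_BGR2HSV),(4,150,110),(18,255,255)); h=np.where(h>0)
    return np.round([h[0].mean(),h[1].mean(),len(h[0]),h[0].min(),h[0].max()],2)
now={}
for c in("scene","top"):
    r=ctrl.capture(c); now[c]=r["img"]
    f=(slice(200,300),slice(270,370)) if c=="scene" else (slice(190,240),slice(140,210))
    print(c,"orange before",orange(cap0[c]["img"][f]),"now",orange(r["img"][f]))
    d=cv2.absdiff(cap0[c]["img"],r["img"]).max(2)
    for n,(y,x) in {"scene":{"cup":(222,222),"tin":(188,299),"red":(140,202),"yellow":(158,232)},"top":{"cup":(130,266),"tin":(248,253),"red":(188,405),"yellow":(198,345)}}[c].items():
        print(" ",n,"changed px",int((d[y-18:y+18,x-12:x+12]>40).sum()))
s=ctrl.get_state();print(s["t"])
```

```text
scene orange before [ 35.73  54.64 136.    29.    42.  ] now [ 35.63  54.81 130.    29.    42.  ]
  cup changed px 0
  tin changed px 0
  red changed px 7
  yellow changed px 13
top orange before [ 27.59  32.24 204.    20.    35.  ] now [ 27.61  32.29 204.    20.    35.  ]
  cup changed px 0
  tin changed px 0
  red changed px 0
  yellow changed px 0
20.4
```

```bash
python3 -c "
from cell import ctrl
print(ctrl.job_done())"
```

```text
the job is handed in; nothing more can be done
None
```

The blue panel lies flat in the reader pocket, blue face up, with one short edge under the lip and the orange catch back at its closed position over the other. The cup, tin and the other two panels show no movement. The job was handed in at about 20 s, and no verdict came back.

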